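# Dial open the worn lock of the document box

## Task

Unlock the grey steel document box: turn the left dial to 3 and the right dial to 7, counting clockwise from the long zero mark on the far side of each dial. The lock is worn, so feel for the catch close to each number and leave each dial in it; then slide the bolt back by its thumb knob, away from its keeper, as far as it goes, gently and never forced against the lock, and let go. Leave the other things on the desk where they are.

Things in the scene. Friction and masses are not known exactly. Their poses are not given: they have to be found in the camera images.
- box: grey steel document box, 250 (x) x 320 (y) mm, lid top 102 mm over the desk, fixed. Origin: middle of its underside; x points away from the robot to the lid's hinge, y left, z up. On the lid, centred over the origin: the lock case, 100 x 220 x 16 mm, with dials at y = +64 (left) and -64 mm (right). Folded handle 12 mm high behind it; keeper staple for the bolt at the front edge.
- dial_left (a joint): left dial, endless, rad: 0 with its pointer on the zero mark (box +x side), growing clockwise from above, 0.628 a number, so 3 is 1.885 (or a whole turn more or less). It takes about 0.15 Nm to turn (less is felt in a pause) and stays where left. Its one catch in the turn lies up to 0.28 rad before or after the mark, unlike each time: see the mark's entry.
- dial_right (a joint): right dial, endless, rad: 0 with its pointer on the zero mark (box +x side), growing clockwise from above, 0.628 a number, so 7 is 4.398 (or a whole turn more or less). It takes about 0.15 Nm to turn (less is felt in a pause) and stays where left. Its one catch in the turn lies up to 0.28 rad before or after the mark, unlike each time: see the mark's entry.
- left_knob (a point): centre of the top of the left dial's round knob, on the dial's axis: knob 34 mm across and 26 mm tall, knurled aluminium, standing on a 60 mm skirt 4 mm thick, which turns with it. Skirt top: 26 mm below this point; lock case top: 30 mm below.
- right_knob (a point): centre of the top of the right dial's round knob, on the dial's axis: knob 34 mm across and 26 mm tall, knurled aluminium, standing on a 60 mm skirt 4 mm thick, which turns with it. Skirt top: 26 mm below this point; lock case top: 30 mm below.
- left_tip (a point): tip of the black pointer line on the left dial's skirt, 30 mm from the axis. Ten white marks stand round each dial on the case, 36 degrees apart: 0 is the long wide one at the far side (box +x), 5 a little longer than the rest; numbers run clockwise.
- right_tip (a point): tip of the black pointer line on the right dial's skirt, 30 mm from the axis, on the skirt's top.
- left_mark (a point): left dial's number 3 on the case, 30 mm from the axis. Near it a sprung lever drops into a notch of the hidden wheel: from 0.2 rad before the notch's middle the resistance dips to almost nothing; 0.03 rad past the middle it climbs to about 0.3 Nm. Forced on 0.1 rad more, the lever rides out and the catch is lost. Leave the dial within 0.05 rad of the middle.
- right_mark (a point): right dial's number 7 on the case, 30 mm from the axis. A catch lies close to it, as described for the left mark.
- bolt: steel bolt, bar 80 x 16 x 8 mm, with an upright thumb knob 15 mm across, 30 mm tall. Origin: the knob's foot, 115 mm over the desk. It slides only along box x: locked at box x = -80 mm, fully back against its stop at -56 mm; about 2 N. Unless both levers are down they stop it after 3 mm; they bend above 20 N: then ease off, put it back and feel for the catches again.
- pot: brown clay pot with a wooden stopper, 100 mm across, 132 mm tall, on the desk left of the box. Origin: middle of its underside.
- pen: chrome pen, 142 mm long, 11 mm thick, lying on the desk left of the box. Origin: near its middle, on the desk.
- protractor: flat purple plastic protractor, 120 mm wide, 3 mm thick, lying on the desk right of the box. Origin: near its middle, on the desk.
- turntable: small wooden turntable, 124 mm across, with three chalk sticks on it, 36 mm high in all, on the desk right of the box. Origin: middle of its underside.

How it is judged (in metres and radians):
On the way, in this order (a step that is already met when the one before it is completed fails the run):
1. both pointers stand near their numbers, left 3 and right 7 (horizontal distance between left_tip and left_mark below 0.011 m and horizontal distance between right_tip and right_mark below 0.011 m), for 0.2 s.
2. the bolt is drawn back (x of bolt in the frame of box above -0.06 m), for 0.2 s.
At the end, for the whole second after the job is handed in: The bolt is drawn back by at least 20 of its 24 mm (its origin beyond x = -60 mm of the box) and at rest, and both pointer tips are still within 11 mm of their marks, left 3 and right 7 (all of step 1 and x of bolt in the frame of box above -0.06 m and linear speed of bolt below 0.01 m/s); the robot touches nothing.
It fails at once if the bolt is forced against the lock: more than 20 N between the bolt and the lock's levers or keeper (contact force between bolt and box above 20 N).
It fails at once if the clay pot is moved by more than 30 mm (distance of pot from where it was at the start of the episode above 0.03 m).
It fails at once if the pen is moved by more than 30 mm (distance of pen from where it was at the start of the episode above 0.03 m).
It fails at once if the protractor is moved by more than 30 mm (distance of protractor from where it was at the start of the episode above 0.03 m).
It fails at once if the turntable with the chalk is moved by more than 30 mm (distance of turntable from where it was at the start of the episode above 0.03 m).
It also fails if it takes over 67 s, if anything falls off the work surface, if the arm or the gripper's body presses on something with over 40 N, if the wrist force passes 120 N, or if a joint passes its speed limit or range.

## Robot

A 6-joint arm with a two-finger parallel gripper is mounted at the origin on the work surface. World frame = base frame: x ahead of the robot, y to its left, z up, the work surface at z = 0. Lengths are in mm, angles in rad, forces in N, time in s.
With the tool pointing down it reaches from about 350 to 925 mm from the base axis. Payload 6.4 kg.
Tool frame: the origin (TCP) lies midway between the tips of the shut fingers; the grasp point (between the pads) lies 19 mm behind it (arm.grip_depth is the distance from the TCP to the grasp point, in mm); z points along the fingers, y is the line along which they close (so a half turn about z gives the same grasp; the last joint's range is limited). The gripper opens to 94 mm and grips with 3 to 60 N. Pads are 16 mm wide; open, the fingers measure 119 mm over their backs; the gripper's body (75 mm by 177 mm) begins 78 mm behind the grasp point.
Start: joints at [-1.462, 0.245, 1.558, -0, 1.339, -0.174], TCP at [181.384, -624.19, 205.455] pointing down, gripper open.
Joint ranges: [-3.13, 3.13], [-1.02, 2.26], [0.13, 2.54], [-0.95, 4.09], [0.21, 2.88], [-2.74, 2.74]. Speed limits (rad/s): [2.57, 2.57, 3.14, 3.14, 3.14, 3.14].

## Interface

Orientations are given as a unit quaternion [x, y, z, w].
In Python, from rig import arm gives the robot as it stands.
- The arm moves only by the tool move_arm, never from a script. Its argument "commands" is a list of rows, each a list of 7 numbers: the turn, a rotation vector about the tool's x, y, z in degrees, then the shift along the tool's x, y, z in mm, then the opening, from -1 (shut) to 1 (fully open). A call has 1 to 8 rows; each row shifts and turns the commanded pose from where the row before left it, along the tool's axes as they then stand; what a row does not reach is not made up. A row lasts 1/8 s, in which the tool goes at most 62.5 mm and 10.7 degrees, less where a joint would pass 70% of its speed; a pose out of reach is approached as far as the arm can. A call with a gripper value outside its range is refused whole. The fingers move at their own pace and stop on an object; "grip_force" is the grip in N (left out, the last holds). Time passes only in rows, so rows that do not move let the fingers close. It gives the time, the measured TCP pose, the force, the opening and the grip force at its end, in the units of the state.
- arm.get_state(): the state, without advancing time (a new reading comes with each control period).
- arm.snapshot(name): name is "scene" or "side" or "wrist"; returns the picture (480x640x3 uint8, blue, green, red); there is no depth.
- arm.calibration(name): a dict with "K" (3x3 intrinsics, pixels), "world_from_camera" (4x4, takes a point from camera to world coordinates). Camera axes: x right, y up, looking along -z (the intrinsics and any distortion apply to the point x, -y, -z); pixel columns grow to the right and rows downward; lengths in mm; the calibration is good to about 2 mm. A picture is of the moment at which its call begins: read the wrist's pose just before it. calibration takes no time and is no camera call; for the wrist camera it gives the pose at the moment of the call.
- arm.finish_job(): hands the job in; it is judged then, once.
Trained networks look in the newest picture that a camera, given by its name, has taken for a name from the list of things; names that differ only in an ending like _2 or _b are one class to them, and where a whole thing is asked for, a point or a joint stands for the part that bears it (a point fixed in the world has none). Each returns a list of dicts, best first, with "score" (0 to 1); they miss things now and then, are a little off and sometimes report something else, mostly with a low value. They report only what shows in the picture. A call takes as long as a camera call.
- arm.spot_in(query, camera): "position" ([x, y, z] in mm, in world coordinates, good to about 4 mm: the middle of the surface that is visible of it).
The state is a dict: "t": time; "joints": joint angles; "joint_vel": joint speeds; "joint_torque": joint torques, N m; "eef_pos": TCP position; "eef_rot": TCP orientation; "ft_force": force on the tool from outside, world axes, zero at the start; "moment": the same for the moment, N m; "finger_gap": opening from 0.0 (shut) to 1.0 (fully open); "finger_force": force on a finger pad.
Only numpy, scipy, OpenCV 4.12 (cv2) and the standard library are available. Lean on these libraries where they do the work, as an engineer would, in place of code of your own. Each camera call takes 0.05 s, during which the arm holds its last target. There are 200 camera calls.

## Working session

There is one attempt and no reset: what is moved stays moved. The work goes in short steps, Python scripts to look and compute and a tool call to move; the robot and the scene stay as the last step left them, time stands still between calls to the robot, and variables do not carry over. Pictures are saved under pics/ and viewed, at most 10 in all, crops included, and the job is handed in when it is done.

Besides the shell and the picture viewer there is one more tool, called after "Call:" as name([rows], argument=value, ...), one row to a line, values as JSON. move_arm: Moves the arm, as the interface text tells. Its arguments: {"type":"object","properties":{"commands":{"type":"array","items":{"type":"array","items":{"type":"number"}}},"grip_force":{"type":"number"}},"required":["commands"]}

```bash
mkdir -p pics; ls; python3 - <<'E'
from rig import arm
import cv2
s=arm.get_state();print(s)
for c in ["scene","side"]:
    im=arm.snapshot(c);cv2.imwrite(f"pics/{c}0.png",im)
    for q in ["box","left_knob","right_knob","left_tip","right_tip","left_mark","right_mark","bolt","pot","turntable"]:
        r=arm.spot_in(q,c);print(c,q,[(x["score"],[round(v) for v in x["position"]]) for x in r[:2]])
print(arm.get_state()["t"])
E
```

```text
pics
{'t': 0.0, 'joints': array([-1.46210063e+00,  2.45790419e-01,  1.55900505e+00, -2.83481449e-05,
        1.33870884e+00, -1.74106850e-01]), 'joint_vel': array([ 0.00019562,  0.00056796,  0.00066703, -0.00032466, -0.00167896,
       -0.00122288]), 'joint_torque': array([-1.89075588e-03, -4.15837097e+01, -3.14599442e+01,  6.82794163e-02,
        3.32195323e-02, -1.50434821e-04]), 'eef_pos': array([ 181.30845475, -623.57174476,  204.36531871]), 'eef_rot': array([ 9.90018572e-01,  1.40933716e-01,  1.74718959e-05, -9.55771079e-04]), 'ft_force': array([-0.55266433, -0.27182586, -0.78970048]), 'moment': array([ 0.02475569, -0.03032446, -0.03065337]), 'finger_force': 0.0, 'finger_gap': 0.9949473029865942}
scene box [(0.56, [563, -73, 99]), (0.51, [575, -406, 25])]
scene left_knob [(0.63, [560, 19, 127])]
scene right_knob [(0.96, [532, -107, 119])]
scene left_tip [(0.77, [558, 15, 123])]
scene right_tip [(0.92, [533, -107, 119])]
scene left_mark [(0.7, [563, -63, 102])]
scene right_mark [(0.97, [565, -62, 99])]
scene bolt [(0.53, [468, -22, 115])]
scene pot [(0.94, [596, 321, 82])]
scene turntable [(0.7, [576, -408, 26]), (0.45, [531, -105, 126])]
side box [(0.9, [502, 39, 104])]
side left_knob [(0.71, [548, 38, 127]), (0.32, [517, -89, 132])]
side right_knob [(0.84, [517, -87, 129]), (0.25, [461, -14, 112])]
side left_tip [(0.59, [550, 37, 126])]
side right_tip [(0.7, [518, -90, 132])]
side left_mark [(0.56, [533, 5, 106]), (0.33, [518, -92, 130])]
side right_mark [(0.78, [534, 6, 96]), (0.25, [568, -380, 31])]
side bolt [(0.68, [462, -15, 110])]
side pot []
side turntable [(0.61, [567, -381, 29]), (0.35, [535, 4, 98])]
1.1
```

View pics/scene0.png

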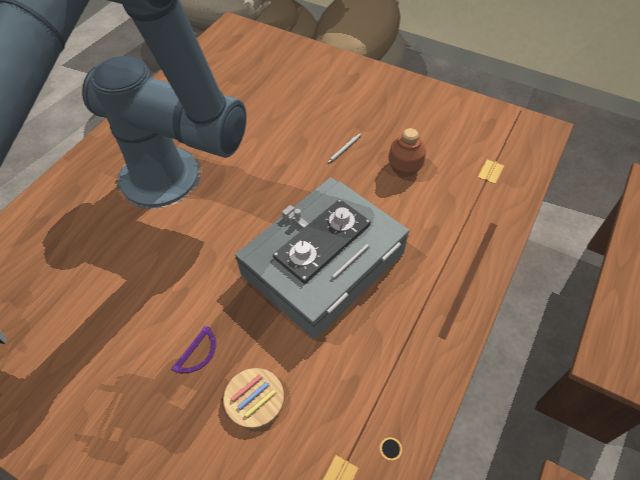

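View pics/side0.png

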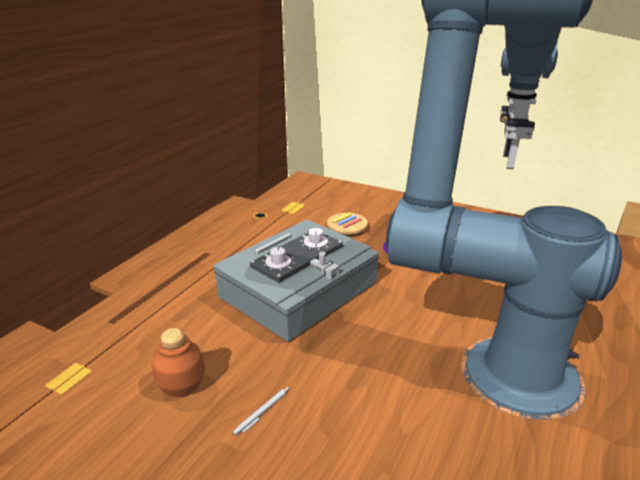

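```bash
python3 - <<'E'
from rig import arm
import numpy as np
np.set_printoptions(precision=3,suppress=True)
for c in ["scene","side","wrist"]:
    k=arm.calibration(c);print(c,k)
E
```

```text
scene {'K': array([[532.897,   0.   , 322.11 ],
       [  0.   , 532.897, 236.485],
       [  0.   ,   0.   ,   1.   ]]), 'world_from_camera': array([[   0.875,   -0.39 ,    0.287,  886.606],
       [   0.484,    0.718,   -0.5  , -641.559],
       [  -0.011,    0.577,    0.817, 1104.003],
       [   0.   ,    0.   ,    0.   ,    1.   ]])}
side {'K': array([[507.384,   0.   , 302.666],
       [  0.   , 507.384, 258.966],
       [  0.   ,   0.   ,   1.   ]]), 'world_from_camera': array([[ -0.87 ,   0.245,  -0.429,  -0.992],
       [ -0.493,  -0.461,   0.738, 865.657],
       [ -0.017,   0.853,   0.521, 738.793],
       [  0.   ,   0.   ,   0.   ,   1.   ]])}
wrist {'K': array([[400.538,   0.   , 322.161],
       [  0.   , 400.538, 242.645],
       [  0.   ,   0.   ,   1.   ]]), 'world_from_camera': array([[   0.278,    0.932,    0.231,  247.4  ],
       [  -0.96 ,    0.27 ,    0.067, -605.556],
       [  -0.   ,   -0.24 ,    0.971,  385.527],
       [   0.   ,    0.   ,    0.   ,    1.   ]])}
```

Scene: the right knob is at (302,250), the left knob at (342,215) and the bolt at (292,215). The box is clear of other things, and the side view agrees. I'll go above it for a close look.

Call:
move_arm([
  [0,0,0,35,-34,-4,1],
  [0,0,0,35,-34,-4,1],
  [0,0,0,35,-34,-4,1],
  [0,0,0,35,-34,-4,1],
  [0,0,0,35,-34,-4,1],
  [0,0,0,35,-34,-4,1],
  [0,0,0,35,-34,-4,1],
  [0,0,0,35,-34,-4,1],
])

```text
t: 2.1
eef_pos: [375.0, -283.5, 237.9]
eef_rot: [0.99, 0.141, 0.0, 0.0]
ft_force: [0.9, -0.6, -0.1]
finger_gap: 1.001
finger_force: 0.0
```

Call:
move_arm([
  [0,0,0,35,-34,-4,1],
  [0,0,0,35,-34,-4,1],
  [0,0,0,35,-34,-4,1],
  [0,0,0,35,-34,-4,1],
  [0,0,0,35,-34,-4,1],
  [0,0,0,35,-34,-4,1],
  [0,0,0,0,0,0,1],
])

```text
t: 2.98
eef_pos: [520.0, -28.1, 261.8]
eef_rot: [0.99, 0.143, 0.0, 0.0]
ft_force: [-0.5, -0.3, -0.6]
finger_gap: 1.0
finger_force: 0.0
```

```bash
cat > h.py <<'E'
from rig import arm
import numpy as np, cv2
from scipy.spatial.transform import Rotation as R
np.set_printoptions(precision=3,suppress=True)
def ray(cam,uv,z,cal=None):
    c=cal or arm.calibration(cam);K=c["K"];T=c["world_from_camera"]
    d=T[:3,:3]@np.array([(uv[0]-K[0,2])/K[0,0],-(uv[1]-K[1,2])/K[1,1],-1.]);o=T[:3,3]
    return o+d*(z-o[2])/d[2]
def pix(cam,p,cal=None):
    c=cal or arm.calibration(cam);K=c["K"];T=c["world_from_camera"]
    q=T[:3,:3].T@(np.asarray(p)-T[:3,3]);return np.array([K[0,2]-K[0,0]*q[0]/q[2],K[1,2]+K[1,1]*q[1]/q[2]])
def st():
    s=arm.get_state();x=R.from_quat(s["eef_rot"]).as_matrix()
    print("t",round(s["t"],2),"p",s["eef_pos"],"yaw",round(np.arctan2(x[1,0],x[0,0]),4),"tz",x[:,2],"q1,6",s["joints"][[0,5]],"F",s["ft_force"],"M",s["moment"],"gap",round(s["finger_gap"]*94,1),"ff",s["finger_force"]);return s
E
python3 - <<'E'
from h import *
st();im=arm.snapshot("wrist");cv2.imwrite("pics/w1.png",im)
for q in ["left_knob","right_knob","left_tip","right_tip","left_mark","right_mark","bolt"]:
    print(q,[(x["score"],np.round(x["position"]),pix("wrist",x["position"])) for x in arm.spot_in(q,"wrist")[:2]])
E
```

```text
t 2.98 p [519.974 -28.09  261.828] yaw 0.2873 tz [ 0.001  0.    -1.   ] q1,6 [-0.272  1.011] F [-0.538 -0.349 -0.625] M [ 0.037  0.024 -0.014] gap 94.0 ff 0.0
left_knob [(0.89, array([562.,  30., 123.]), array([263.133, 157.323])), (0.68, array([592., 311.,  20.]), array([ 2.668, 40.208]))]
right_knob [(0.61, array([530., -95., 126.]), array([401.544, 239.081])), (0.22, array([469., -19., 117.]), array([292.171, 279.912]))]
left_tip [(0.62, array([559.,  17., 123.]), array([276.772, 165.412])), (0.44, array([527., -93., 122.]), array([396.683, 241.294]))]
right_tip [(0.74, array([559.,  21., 121.]), array([271.94 , 163.375])), (0.58, array([531., -98., 124.]), array([404.668, 238.221]))]
left_mark [(0.63, array([570., -29., 100.]), array([335.49 , 166.173]))]
right_mark [(0.72, array([573., -25., 103.]), array([332.529, 161.565]))]
bolt [(0.77, array([469., -18., 115.]), array([291.09 , 278.941])), (0.68, array([571., -25., 105.]), array([332.327, 164.024]))]
```

View pics/w1.png

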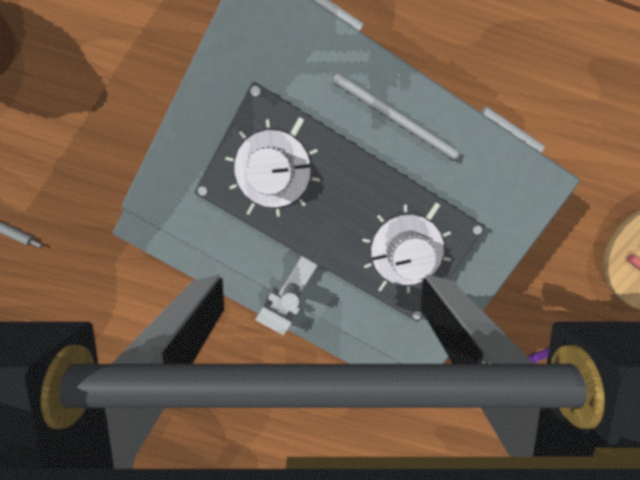

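Wrist: left dial centre is about (272,169) with its zero mark at (299,124) and pointer end near (311,166). Right dial centre is about (408,249) with zero at (434,210) and pointer end near (372,259). The bolt is at (290,300). Next I rectify both dials.

```bash
cat >> h.py <<'E'
def rect(im,cal,c,yaw,z,half=50,s=4):
    # top-down patch: up = box +x, right = box -y
    ex=np.array([np.cos(yaw),np.sin(yaw)]);ey=np.array([-ex[1],ex[0]])
    W=[(a,b) for a,b in[(1,1),(1,-1),(-1,-1),(-1,1)]]
    src=np.float32([pix("wrist",[*(np.array(c)+half*a*ex+half*b*ey),z],cal) for a,b in W])
    n=2*half*s;dst=np.float32([[0,0],[n,0],[n,n],[0,n]])
    return cv2.warpPerspective(im,cv2.getPerspectiveTransform(src,dst),(n,n),flags=cv2.INTER_CUBIC)
def skirt(p,s=4):
    g=cv2.medianBlur(cv2.cvtColor(p,cv2.COLOR_BGR2GRAY),7)
    c=cv2.HoughCircles(g,cv2.HOUGH_GRADIENT,1,200,param1=80,param2=15,minRadius=int(27.5*s),maxRadius=int(32*s))
    return None if c is None else c[0,0]
E
python3 - <<'E'
from h import *
im=cv2.imread("pics/w1.png");cal=arm.calibration("wrist")
c0={k:ray("wrist",uv,122,cal)[:2] for k,uv in dict(L=(272,169),R=(408,249)).items()}
b=ray("wrist",(290,300),140,cal);print("bolt~",b)
for it in range(3):
    d=c0["L"]-c0["R"];yaw=np.arctan2(d[1],d[0])-np.pi/2
    ex=np.array([np.cos(yaw),np.sin(yaw)]);ey=np.array([-ex[1],ex[0]])
    P={}
    for k in c0:
        P[k]=rect(im,cal,c0[k],yaw,122);c=skirt(P[k]);
        if c is not None: c0[k]=c0[k]+ex*(200-c[1])/4+ey*(200-c[0])/4
        print(k,c,c0[k])
    print("yaw",yaw,"dist",np.hypot(*d))
out=[]
for k in c0:
    p=rect(im,cal,c0[k],yaw,122);cv2.circle(p,(200,200),120,(0,255,0),1);cv2.circle(p,(200,200),2,(0,0,255),-1);out.append(p)
cv2.imwrite("pics/r1.png",np.hstack(out))
E
```

```text
bolt~ [460.353 -21.654 140.   ]
L [199.5 200.5 119.5] [555.172  19.959]
R [199.5 204.5 119.6] [ 522.229 -103.727]
yaw -0.25249302021940645 dist 127.99393833667982
L [201.5 199.5 119.5] [555.196  19.565]
R [199.5 200.5 119.6] [ 522.14  -103.574]
yaw -0.26030573124901535 dist 127.9978447120646
L [198.5 200.5 119.4] [555.173  19.959]
R [199.5 200.5 118.6] [ 522.052 -103.42 ]
yaw -0.26226654619584777 dist 127.4980898140115
```

View pics/r1.png

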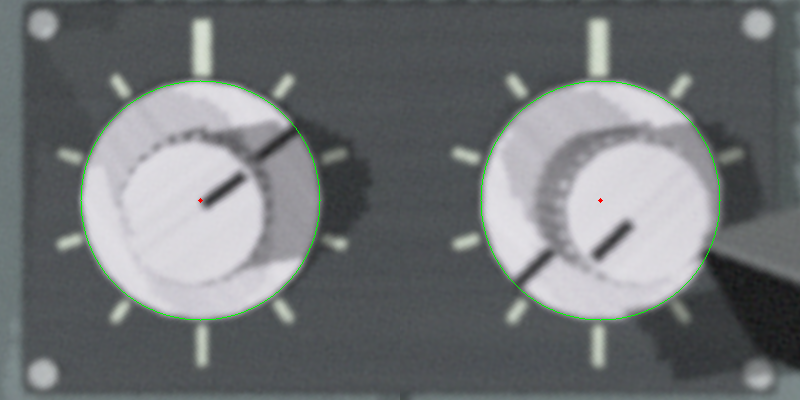

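The fit is good: the spacing comes out at 128 mm and box yaw is about -0.26. The left dial is at (555.2, 19.9) with its pointer at about 0.92 rad, from the tip at (295,128) in the rectified crop. The right dial is at (522.1, -103.5) at about 3.93 rad, tip at (518,282). Left dial first.

Call:
move_arm([
  [0,0,0,23.7,-18,0,0.3],
  [0,0,0,23.7,-18,10,0.3],
  [0,0,-10,0,0,40,0.3],
  [0,0,-10,0,0,40,0.3],
  [0,0,0,0,0,30,0.3],
  [0,0,0,0,0,12,0.3],
  [0,0,0,0,0,4,0.3],
  [0,0,0,0,0,0,0.3],
], grip_force=30)

```text
t: 4.38
eef_pos: [555.3, 17.2, 126.6]
eef_rot: [0.951, 0.311, 0.001, 0.0]
ft_force: [0.1, 0.3, -0.0]
finger_gap: 0.646
finger_force: 0.0
```

```bash
python3 -c "
from h import *
st()"
```

```text
t 4.38 p [555.319  17.164 126.569] yaw 0.6316 tz [ 0.002 -0.    -1.   ] q1,6 [-0.173  0.766] F [ 0.112  0.282 -0.044] M [-0.042 -0.015 -0.016] gap 60.7 ff 0.0
```

Call:
move_arm([
  [0,0,0,1.6,-2.2,1,0.3],
  [0,0,0,0,0,0,-0.1],
  [0,0,0,0,0,0,-1],
  [0,0,0,0,0,0,-1],
  [0,0,0,0,0,0,-1],
], grip_force=30)

```text
t: 5.0
eef_pos: [553.6, 21.5, 124.5]
eef_rot: [0.951, 0.311, -0.001, -0.002]
ft_force: [-3.2, 4.1, 3.7]
finger_gap: 0.358
finger_force: 30.0
```

```bash
python3 -c "
from h import *
st()"
```

```text
t 5.0 p [553.648  21.505 124.534] yaw 0.6316 tz [-0.003  0.003 -1.   ] q1,6 [-0.167  0.771] F [-3.217  4.09   3.727] M [ 0.913  0.684 -0.057] gap 33.7 ff 29.998716115951538
```

Call:
move_arm([
  [0,0,0,0,-2,0,-1],
  [0,0,8,0,0,0,-1],
  [0,0,8,0,0,0,-1],
  [0,0,8,0,0,0,-1],
])

```text
t: 5.5
eef_pos: [553.0, 23.0, 124.6]
eef_rot: [0.995, 0.104, -0.0, -0.001]
ft_force: [-1.9, 4.4, 3.6]
finger_gap: 0.357
finger_force: 30.0
```

```bash
python3 -c "
from h import *
st()"
```

```text
t 5.5 p [552.994  22.974 124.561] yaw 0.2088 tz [-0.001  0.003 -1.   ] q1,6 [-0.165  1.196] F [-1.872  4.381  3.589] M [1.088 0.415 0.221] gap 33.6 ff 29.992555975914
```

Call:
move_arm([
  [0,0,3,0,0,0,-1],
])

```text
t: 5.62
eef_pos: [552.9, 23.2, 124.5]
eef_rot: [0.997, 0.079, -0.0, -0.001]
ft_force: [-1.0, 5.6, 2.1]
finger_gap: 0.358
finger_force: 30.0
```

```bash
python3 -c "
from h import *
st()"
```

```text
t 5.62 p [552.949  23.178 124.546] yaw 0.159 tz [-0.001  0.003 -1.   ] q1,6 [-0.164  1.246] F [-0.955  5.57   2.118] M [1.191 0.402 0.24 ] gap 33.7 ff 29.995611906051636
```

Call:
move_arm([
  [0,0,3,1.7,-2,0,-1],
])

```text
t: 5.75
eef_pos: [553.1, 23.5, 124.6]
eef_rot: [0.999, 0.054, -0.003, 0.001]
ft_force: [-9.4, -6.2, 7.8]
finger_gap: 0.356
finger_force: 30.0
```

```bash
python3 -c "
from h import *
st()"
```

```text
t 5.75 p [553.063  23.529 124.551] yaw 0.108 tz [-0.005 -0.002 -1.   ] q1,6 [-0.161  1.303] F [-9.362 -6.245  7.79 ] M [-0.835  1.89   0.165] gap 33.4 ff 29.99777466058731
```

Call:
move_arm([
  [0,0,3,0,0,0,-1],
])

```text
t: 5.88
eef_pos: [553.0, 23.7, 124.5]
eef_rot: [1.0, 0.028, -0.003, 0.0]
ft_force: [-7.8, -1.6, 7.8]
finger_gap: 0.355
finger_force: 30.0
```

```bash
python3 -c "
from h import *
st()"
```

```text
t 5.88 p [552.991  23.666 124.549] yaw 0.0554 tz [-0.005 -0.001 -1.   ] q1,6 [-0.161  1.355] F [-7.838 -1.563  7.802] M [-0.007  1.46   0.232] gap 33.4 ff 29.997523427009583
```

Call:
move_arm([
  [0,0,3,0,0,0,-1],
])

```text
t: 6.0
eef_pos: [553.0, 23.9, 124.5]
eef_rot: [1.0, 0.001, -0.003, 0.0]
ft_force: [-7.6, 0.2, 6.2]
finger_gap: 0.357
finger_force: 30.0
```

```bash
python3 -c "
from h import *
st()"
```

```text
t 6.0 p [552.979  23.876 124.525] yaw 0.0027 tz [-0.005 -0.    -1.   ] q1,6 [-0.161  1.407] F [-7.616  0.18   6.201] M [0.126 1.402 0.154] gap 33.6 ff 29.997481405735016
```

Call:
move_arm([
  [0,0,2,-2,0,-1.5,-1],
])

```text
t: 6.12
eef_pos: [552.7, 24.0, 124.7]
eef_rot: [1.0, -0.016, 0.001, -0.0]
ft_force: [9.4, -0.5, -15.8]
finger_gap: 0.352
finger_force: 30.0
```

```bash
python3 -c "
from h import *
st()"
```

```text
t 6.12 p [552.737  23.995 124.725] yaw -0.0325 tz [ 0.001  0.    -1.   ] q1,6 [-0.162  1.442] F [  9.371  -0.466 -15.785] M [ 0.172 -1.672  0.176] gap 33.1 ff 29.98476415872574
```

Call:
move_arm([
  [0,0,3,0,0,0,-1],
])

```text
t: 6.25
eef_pos: [552.8, 24.2, 124.7]
eef_rot: [0.999, -0.043, 0.001, -0.0]
ft_force: [3.9, 1.0, -7.8]
finger_gap: 0.355
finger_force: 30.0
```

```bash
python3 -c "
from h import *
st()"
```

```text
t 6.25 p [552.834  24.169 124.66 ] yaw -0.0856 tz [ 0.001  0.001 -1.   ] q1,6 [-0.162  1.494] F [ 3.876  0.955 -7.802] M [ 0.333 -0.871  0.228] gap 33.3 ff 29.98781830072403
```

Call:
move_arm([
  [0,0,3,0,0,0,-1],
])

```text
t: 6.38
eef_pos: [552.8, 24.4, 124.7]
eef_rot: [0.998, -0.069, 0.0, -0.001]
ft_force: [4.6, 0.4, -8.1]
finger_gap: 0.354
finger_force: 30.0
```

```bash
python3 -c "
from h import *
st()"
```

```text
t 6.38 p [552.85   24.375 124.661] yaw -0.1379 tz [ 0.001  0.001 -1.   ] q1,6 [-0.161  1.547] F [ 4.606  0.398 -8.067] M [ 0.556 -0.819  0.239] gap 33.3 ff 29.98759835958481
```

Call:
move_arm([
  [0,0,3,0,0,0.7,-1],
])

```text
t: 6.5
eef_pos: [552.9, 24.6, 124.6]
eef_rot: [0.995, -0.095, 0.0, -0.001]
ft_force: [1.5, 3.2, -1.9]
finger_gap: 0.353
finger_force: 30.0
```

```bash
python3 -c "
from h import *
st()"
```

```text
t 6.5 p [552.937  24.571 124.592] yaw -0.1902 tz [ 0.001  0.001 -1.   ] q1,6 [-0.161  1.599] F [ 1.529  3.248 -1.909] M [ 0.661 -0.346  0.231] gap 33.2 ff 29.991488456726074
```

Call:
move_arm([
  [0,0,3,0,0,0,-1],
])

```text
t: 6.62
eef_pos: [553.0, 24.7, 124.6]
eef_rot: [0.993, -0.121, 0.0, -0.001]
ft_force: [2.5, 3.0, -4.8]
finger_gap: 0.354
finger_force: 30.0
```

```bash
python3 -c "
from h import *
st()"
```

```text
t 6.62 p [552.982  24.749 124.647] yaw -0.2426 tz [ 0.001  0.002 -1.   ] q1,6 [-0.161  1.652] F [ 2.482  3.048 -4.754] M [ 0.784 -0.545  0.224] gap 33.3 ff 29.989702999591827
```

Call:
move_arm([
  [0,0,3,0,0,0,-1],
])

```text
t: 6.75
eef_pos: [553.0, 25.0, 124.6]
eef_rot: [0.989, -0.147, 0.0, -0.001]
ft_force: [2.8, 3.0, -5.8]
finger_gap: 0.355
finger_force: 30.0
```

```bash
python3 -c "
from h import *
st()"
```

```text
t 6.75 p [553.029  24.97  124.639] yaw -0.295 tz [ 0.001  0.002 -1.   ] q1,6 [-0.161  1.704] F [ 2.828  3.025 -5.761] M [ 0.856 -0.619  0.182] gap 33.4 ff 29.989344477653503
```

Call:
move_arm([
  [0,0,3,0,-1,0,-1],
])

```text
t: 6.88
eef_pos: [553.1, 25.2, 124.6]
eef_rot: [0.985, -0.173, 0.0, -0.0]
ft_force: [0.6, -1.8, -3.6]
finger_gap: 0.356
finger_force: 30.0
```

```bash
python3 -c "
from h import *
st()"
```

```text
t 6.88 p [553.096  25.216 124.626] yaw -0.3471 tz [ 0.001  0.    -1.   ] q1,6 [-0.159  1.758] F [ 0.614 -1.804 -3.626] M [ 0.08  -0.31   0.184] gap 33.4 ff 29.990133047103882
```

Call:
move_arm([
  [0,0,3,0,0,0,-1],
])

```text
t: 7.0
eef_pos: [553.2, 25.4, 124.6]
eef_rot: [0.98, -0.199, 0.0, -0.0]
ft_force: [1.7, 0.7, -4.2]
finger_gap: 0.356
finger_force: 30.0
```

```bash
python3 -c "
from h import *
st()"
```

```text
t 7.0 p [553.17   25.37  124.632] yaw -0.3997 tz [ 0.001  0.001 -1.   ] q1,6 [-0.159  1.811] F [ 1.732  0.683 -4.226] M [ 0.542 -0.425  0.104] gap 33.4 ff 29.99030292034149
```

Call:
move_arm([
  [0,0,3,0,0,0,-1],
])

```text
t: 7.12
eef_pos: [553.3, 25.5, 124.6]
eef_rot: [0.975, -0.224, 0.0, -0.001]
ft_force: [2.5, 2.9, -4.6]
finger_gap: 0.355
finger_force: 30.0
```

```bash
python3 -c "
from h import *
st()"
```

```text
t 7.12 p [553.256  25.532 124.639] yaw -0.4523 tz [ 0.001  0.001 -1.   ] q1,6 [-0.159  1.863] F [ 2.531  2.865 -4.598] M [ 0.665 -0.503  0.16 ] gap 33.3 ff 29.989867508411407
```

```bash
python3 - <<'E'
from h import *
im=arm.snapshot("wrist");cal=arm.calibration("wrist");s=st();cv2.imwrite("pics/w2.png",im)
a=rect(im,cal,(557,24),-0.26,122)
cv2.imwrite("pics/r2.png",np.hstack([a,cv2.resize(im,(533,400))]) [:, :800])
E
```

```text
t 7.17 p [553.197  25.558 124.6  ] yaw -0.4534 tz [ 0.001  0.001 -1.   ] q1,6 [-0.159  1.864] F [ 2.212  2.609 -5.236] M [ 0.632 -0.592  0.052] gap 33.4 ff 29.990742802619934
```

View pics/r2.png

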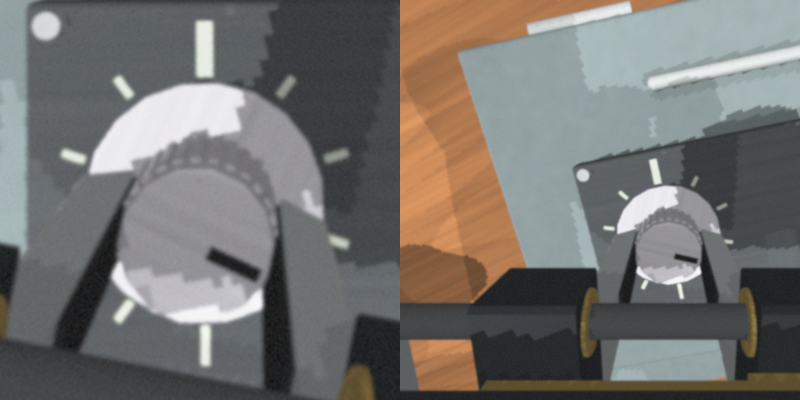

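The knob line at (208,252)-(260,275) gives about 1.99 rad, which matches the turn so far, so the grip isn't slipping. I continue in finer steps.

Call:
move_arm([
  [0,0,2,0,0,0,-1],
])

```text
t: 7.3
eef_pos: [553.3, 25.6, 124.7]
eef_rot: [0.971, -0.241, 0.0, -0.001]
ft_force: [4.5, 4.5, -7.0]
finger_gap: 0.354
finger_force: 30.0
```

```bash
python3 -c "
from h import *
st()"
```

```text
t 7.3 p [553.273  25.631 124.656] yaw -0.4864 tz [ 0.001  0.001 -1.   ] q1,6 [-0.159  1.897] F [ 4.502  4.46  -6.987] M [ 0.926 -0.903  0.176] gap 33.2 ff 29.988490641117096
```

Call:
move_arm([
  [0,0,2,0,0,0,-1],
])

```text
t: 7.42
eef_pos: [553.3, 25.8, 124.6]
eef_rot: [0.966, -0.258, 0.0, -0.001]
ft_force: [5.4, 3.5, -6.0]
finger_gap: 0.357
finger_force: 30.0
```

```bash
python3 -c "
from h import *
st()"
```

```text
t 7.42 p [553.337  25.756 124.646] yaw -0.5215 tz [ 0.001  0.002 -1.   ] q1,6 [-0.159  1.932] F [ 5.362  3.529 -5.968] M [ 1.006 -0.938  0.14 ] gap 33.5 ff 29.988380670547485
```

Call:
move_arm([
  [0,0,0,0,0,0,-1],
  [0,0,0,0,0,0,-1],
])

```text
t: 7.68
eef_pos: [553.3, 25.7, 124.6]
eef_rot: [0.966, -0.257, 0.0, -0.001]
ft_force: [4.9, 4.1, -7.8]
finger_gap: 0.354
finger_force: 30.0
```

```bash
python3 -c "
from h import *
st()"
```

```text
t 7.67 p [553.33   25.737 124.63 ] yaw -0.5208 tz [ 0.001  0.002 -1.   ] q1,6 [-0.159  1.932] F [ 4.944  4.082 -7.819] M [ 0.958 -0.902  0.071] gap 33.3 ff 29.98906284570694
```

Call:
move_arm([
  [0,0,2,0,0,0,-1],
])

```text
t: 7.8
eef_pos: [553.4, 25.9, 124.7]
eef_rot: [0.962, -0.274, 0.001, -0.001]
ft_force: [5.2, 6.1, -7.9]
finger_gap: 0.355
finger_force: 30.0
```

```bash
python3 -c "
from h import *
st()"
```

```text
t 7.8 p [553.429  25.853 124.665] yaw -0.5559 tz [ 0.002  0.002 -1.   ] q1,6 [-0.159  1.967] F [ 5.203  6.09  -7.932] M [ 1.089 -0.995  0.445] gap 33.3 ff 29.98745173215866
```

Call:
move_arm([
  [0,0,2,0,0,0,-1],
])

```text
t: 7.92
eef_pos: [553.5, 26.0, 124.7]
eef_rot: [0.957, -0.291, 0.001, -0.001]
ft_force: [4.9, 4.8, -7.9]
finger_gap: 0.356
finger_force: 30.0
```

```bash
python3 -c "
from h import *
st()"
```

```text
t 7.92 p [553.493  25.97  124.654] yaw -0.5906 tz [ 0.002  0.002 -1.   ] q1,6 [-0.159  2.002] F [ 4.919  4.791 -7.906] M [ 1.107 -1.017  0.421] gap 33.5 ff 29.987465143203735
```

The torque climbs at yaw -0.556, so the notch middle is near yaw -0.508. I back off to it, then release and rise.

Call:
move_arm([
  [0,0,-4.5,0,0,0,-1],
  [0,0,0,0,0,0,-1],
])

```text
t: 8.18
eef_pos: [553.3, 25.7, 124.7]
eef_rot: [0.967, -0.253, 0.0, -0.001]
ft_force: [4.2, 4.0, -7.1]
finger_gap: 0.356
finger_force: 30.0
```

```bash
python3 -c "
from h import *
st()"
```

```text
t 8.18 p [553.321  25.729 124.658] yaw -0.5116 tz [ 0.001  0.002 -1.   ] q1,6 [-0.159  1.922] F [ 4.24   4.016 -7.052] M [ 0.947 -0.902  0.135] gap 33.5 ff 29.98889923095703
```

Call:
move_arm([
  [0,0,0,0,0,0,0.3],
  [0,0,0,0,0,0,0.3],
  [0,0,0,0,0,0,0.3],
  [0,0,0,0,0,-20,0.3],
  [0,0,-10,0,0,-40,0.3],
  [0,0,-10,0,0,-40,0.3],
  [0,0,-10,0,0,0,0.3],
  [0,0,0,0,0,0,0.3],
])

```text
t: 9.18
eef_pos: [553.1, 24.8, 225.8]
eef_rot: [1.0, 0.005, 0.0, 0.0]
ft_force: [0.1, -0.1, -0.6]
finger_gap: 0.655
finger_force: 0.0
```

```bash
python3 - <<'E'
from h import *
s=st();im=arm.snapshot("wrist");cal=arm.calibration("wrist");cv2.imwrite("pics/w3.png",im)
c0={"L":np.array([555.9,22.6]),"R":np.array([522.8,-100.8])}
for it in range(2):
    d=c0["L"]-c0["R"];yaw=np.arctan2(d[1],d[0])-np.pi/2
    ex=np.array([np.cos(yaw),np.sin(yaw)]);ey=np.array([-ex[1],ex[0]])
    for k in c0:
        c=skirt(rect(im,cal,c0[k],-0.26,122))
        if c is not None: c0[k]=c0[k]+ex*(200-c[1])/4+ey*(200-c[0])/4
        print(k,c,c0[k])
print(yaw)
cv2.imwrite("pics/r3.png",np.hstack([rect(im,cal,c0[k],-0.26,122) for k in c0]))
E
```

```text
t 9.18 p [553.119  24.791 225.795] yaw 0.01 tz [ 0.001 -0.    -1.   ] q1,6 [-0.16   1.401] F [ 0.052 -0.102 -0.554] M [ 0.008 -0.034 -0.022] gap 61.5 ff 0.0
L [198.5 201.5 118.6] [555.635  23.059]
R [198.5 198.5 119.6] [ 523.259 -100.535]
L [197.5 199.5 119.3] [555.914  23.632]
R [199.5 200.5 119.6] [ 523.17  -100.382]
-0.25619431122676684
```

View pics/r3.png

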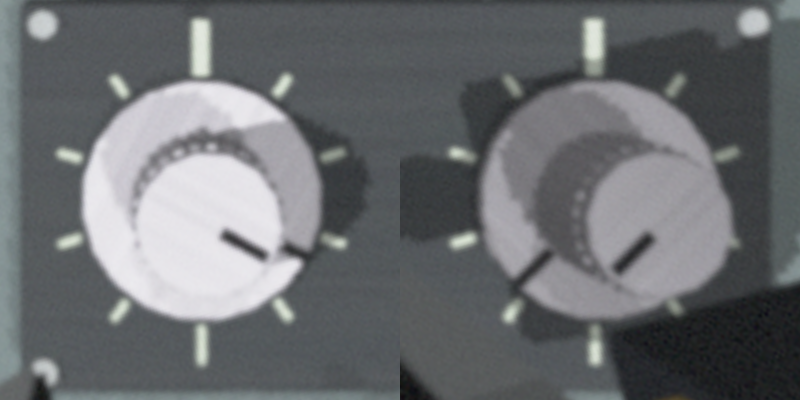

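The left tip at (305,256) reads 2.065 rad, which is in the catch. The refined right axis is (523.4, -100.5), so I move there.

Call:
move_arm([
  [0,0,0,-7.7,31.2,0,0.3],
  [0,0,0,-7.7,31.2,0,0.3],
  [0,0,0,-7.7,31.2,0,0.3],
  [0,0,0,-7.7,31.2,0,0.3],
  [0,0,-10,0,0,35,0.3],
  [0,0,-10,0,0,35,0.3],
  [0,0,0,0,0,0,0.3],
  [0,0,0,0,0,0,0.3],
])

```text
t: 10.22
eef_pos: [524.3, -100.4, 156.2]
eef_rot: [0.984, 0.178, 0.0, 0.0]
ft_force: [0.4, -0.1, 0.6]
finger_gap: 0.649
finger_force: 0.0
```

```bash
python3 - <<'E'
from h import *
s=st();M=R.from_quat(s["eef_rot"]).as_matrix()
print("shift tool",M.T@(np.array([523.4,-100.5,125.5])-s["eef_pos"]))
E
```

```text
t 10.22 p [ 524.275 -100.378  156.22 ] yaw 0.358 tz [ 0.001 -0.    -1.   ] q1,6 [-0.402  0.811] F [ 0.356 -0.084  0.581] M [ 0.001  0.036 -0.008] gap 61.0 ff 0.0
shift tool [-0.884 -0.215 30.72 ]
```

Call:
move_arm([
  [0,0,0,-0.9,-0.2,20,0.3],
  [0,0,0,0,0,10,0.3],
  [0,0,0,0,0,0,-0.1],
  [0,0,0,0,0,0,-1],
  [0,0,0,0,0,0,-1],
  [0,0,0,0,0,0,-1],
])

```text
t: 10.98
eef_pos: [523.3, -100.5, 126.1]
eef_rot: [0.984, 0.18, 0.001, 0.0]
ft_force: [-1.0, 0.1, 2.8]
finger_gap: 0.356
finger_force: 30.0
```

```bash
python3 -c "
from h import *
st()"
```

```text
t 10.97 p [ 523.338 -100.461  126.068] yaw 0.3612 tz [ 0.001 -0.    -1.   ] q1,6 [-0.403  0.807] F [-1.006  0.136  2.782] M [ 0.111  0.038 -0.058] gap 33.5 ff 30.00067949295044
```

Call:
move_arm([
  [0,0,3,0,0,0,-1],
])

```text
t: 11.1
eef_pos: [523.3, -100.4, 126.1]
eef_rot: [0.988, 0.153, 0.001, 0.0]
ft_force: [-0.7, 0.7, 2.9]
finger_gap: 0.356
finger_force: 30.0
```

```bash
python3 -c "
from h import *
st()"
```

```text
t 11.1 p [ 523.319 -100.393  126.052] yaw 0.308 tz [ 0.001 -0.    -1.   ] q1,6 [-0.403  0.86 ] F [-0.709  0.745  2.895] M [0.135 0.033 0.192] gap 33.5 ff 29.999719262123108
```

Call:
move_arm([
  [0,0,3,0,0,0,-1],
])

```text
t: 11.22
eef_pos: [523.3, -100.4, 126.0]
eef_rot: [0.992, 0.127, 0.0, 0.0]
ft_force: [0.8, 0.4, 3.6]
finger_gap: 0.355
finger_force: 30.0
```

```bash
python3 -c "
from h import *
st()"
```

```text
t 11.22 p [ 523.287 -100.358  126.035] yaw 0.2554 tz [ 0.001 -0.    -1.   ] q1,6 [-0.403  0.913] F [0.76  0.396 3.6  ] M [0.208 0.107 0.177] gap 33.3 ff 29.999815821647644
```

Call:
move_arm([
  [0,0,3,0,0,0,-1],
])

```text
t: 11.35
eef_pos: [523.3, -100.3, 126.0]
eef_rot: [0.995, 0.101, 0.0, 0.0]
ft_force: [0.4, 0.8, 3.3]
finger_gap: 0.355
finger_force: 30.0
```

```bash
python3 -c "
from h import *
st()"
```

```text
t 11.35 p [ 523.29  -100.312  126.043] yaw 0.2029 tz [ 0.001 -0.    -1.   ] q1,6 [-0.402  0.965] F [0.371 0.793 3.338] M [0.258 0.092 0.173] gap 33.4 ff 29.999673664569855
```

Steady at about 0.18 Nm.

Call:
move_arm([
  [0,0,3,0,0,0,-1],
])

```text
t: 11.48
eef_pos: [523.3, -100.2, 126.0]
eef_rot: [0.997, 0.075, 0.0, -0.0]
ft_force: [-0.2, 1.1, 3.6]
finger_gap: 0.351
finger_force: 30.0
```

```bash
python3 -c "
from h import *
st()"
```

```text
t 11.47 p [ 523.259 -100.222  126.043] yaw 0.1505 tz [ 0.001  0.    -1.   ] q1,6 [-0.402  1.018] F [-0.199  1.133  3.587] M [0.28  0.095 0.146] gap 33.0 ff 29.999826550483704
```

Call:
move_arm([
  [0,0,3,0,0,0,-1],
])

```text
t: 11.6
eef_pos: [523.3, -100.2, 126.0]
eef_rot: [0.999, 0.049, 0.0, -0.0]
ft_force: [0.4, 2.0, 3.5]
finger_gap: 0.359
finger_force: 30.0
```

```bash
python3 -c "
from h import *
st()"
```

```text
t 11.6 p [ 523.259 -100.175  126.027] yaw 0.0982 tz [ 0.001  0.    -1.   ] q1,6 [-0.402  1.07 ] F [0.35  1.987 3.452] M [0.282 0.129 0.094] gap 33.8 ff 29.99976485967636
```

Call:
move_arm([
  [0,0,3,0,0,0,-1],
])

```text
t: 11.72
eef_pos: [523.2, -100.1, 126.1]
eef_rot: [1.0, 0.023, 0.0, -0.0]
ft_force: [-0.7, 2.0, 3.2]
finger_gap: 0.359
finger_force: 30.0
```

```bash
python3 -c "
from h import *
st()"
```

```text
t 11.72 p [ 523.224 -100.117  126.054] yaw 0.0467 tz [ 0.001  0.    -1.   ] q1,6 [-0.402  1.122] F [-0.715  1.965  3.19 ] M [0.356 0.093 0.399] gap 33.8 ff 29.999859631061554
```

Call:
move_arm([
  [0,0,1,0,0,0,-1],
])

```text
t: 11.85
eef_pos: [523.3, -100.1, 126.1]
eef_rot: [1.0, 0.015, 0.0, -0.0]
ft_force: [-0.9, 2.7, 4.6]
finger_gap: 0.357
finger_force: 30.0
```

```bash
python3 -c "
from h import *
st()"
```

```text
t 11.85 p [ 523.279 -100.11   126.07 ] yaw 0.0302 tz [ 0.001  0.    -1.   ] q1,6 [-0.402  1.138] F [-0.883  2.697  4.621] M [0.477 0.176 0.379] gap 33.5 ff 30.00092625617981
```

Call:
move_arm([
  [0,0,-4,0,0,0,-1],
  [0,0,0,0,0,0,-1],
])

```text
t: 12.1
eef_pos: [523.3, -100.2, 126.0]
eef_rot: [0.999, 0.05, 0.0, -0.0]
ft_force: [-0.8, 4.2, 5.9]
finger_gap: 0.357
finger_force: 30.0
```

```bash
python3 -c "
from h import *
st()"
```

```text
t 12.1 p [ 523.273 -100.193  126.045] yaw 0.0991 tz [ 0.001  0.    -1.   ] q1,6 [-0.403  1.069] F [-0.776  4.2    5.879] M [0.482 0.198 0.106] gap 33.5 ff 30.001138150691986
```

Right catch found, and the dial is left in its middle. I release, then align with the box above the bolt.

Call:
move_arm([
  [0,0,0,0,0,0,0.3],
  [0,0,0,0,0,0,0.3],
  [0,0,0,0,0,0,0.3],
  [0,0,0,0,0,-20,0.3],
  [0,0,0,0,0,-40,0.3],
  [0,0,10.2,0,0,-20,0.1],
  [0,0,10.2,0,0,0,-0.1],
  [0,0,0,-20,-16,0,-0.1],
])

```text
t: 13.1
eef_pos: [507.9, -80.5, 205.5]
eef_rot: [0.992, -0.129, 0.0, 0.0]
ft_force: [0.6, 0.1, -0.1]
finger_gap: 0.453
finger_force: 0.0
```

Call:
move_arm([
  [0,0,0,-20,-16,0,-0.1],
  [0,0,0,-20,-16,0,-0.1],
  [0,0,0,-20,-16,0,-0.1],
  [0,0,0,0,0,0,-0.1],
  [0,0,0,0,0,0,-0.1],
])

```text
t: 13.72
eef_pos: [462.1, -18.6, 205.4]
eef_rot: [0.992, -0.128, 0.0, 0.0]
ft_force: [0.6, -0.4, 0.4]
finger_gap: 0.451
finger_force: 0.0
```

```bash
python3 - <<'E'
from h import *
s=st();im=arm.snapshot("wrist");cal=arm.calibration("wrist");cv2.imwrite("pics/w4.png",im)
M=R.from_quat(s["eef_rot"]).as_matrix()
print("shift tool",M.T@(np.array([462.3,-18.3,125])-s["eef_pos"]),pix("wrist",[462.3,-18.3,145],cal))
print([(x["score"],np.round(x["position"])) for x in arm.spot_in("bolt","wrist")[:2]])
cv2.imwrite("pics/r4.png",np.hstack([rect(im,cal,c,-0.257,z) for c,z in (((523.4,-100.5),122),((462.3,-18.3),145))]))
E
```

```text
t 13.72 p [462.118 -18.632 205.388] yaw -0.2568 tz [ 0. -0. -1.] q1,6 [-0.286  1.542] F [ 0.626 -0.414  0.394] M [0.052 0.018 0.001] gap 42.4 ff 0.0
shift tool [ 0.045 -0.389 80.388] [320.118 257.419]
[(0.66, array([467., -20., 116.]))]
```

View pics/r4.png

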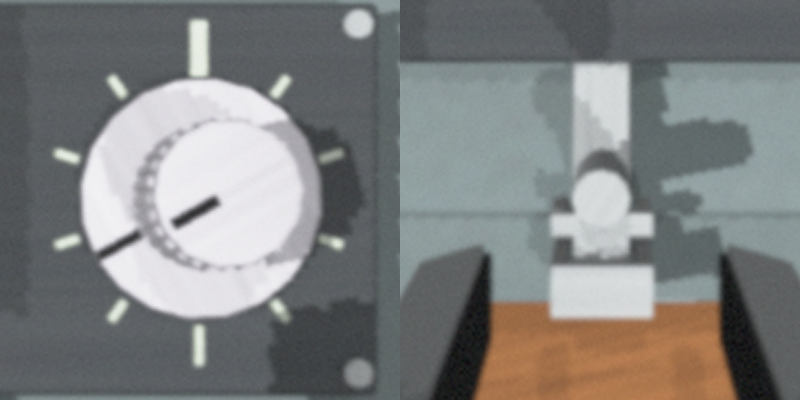

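Right tip at (100,255) reads 4.194 rad, in the catch. The bolt knob is where I computed it, at (600,200) in the crop, with the keeper just in front. I descend straddling it, 3 mm back, and grip lightly.

Call:
move_arm([
  [0,0,0,3,-0.4,40,-0.1],
  [0,0,0,0,0,25,-0.1],
  [0,0,0,0,0,11,-0.1],
  [0,0,0,0,0,0,-0.1],
  [0,0,0,0,0,0,-1],
  [0,0,0,0,0,0,-1],
  [0,0,0,0,0,0,-1],
  [0,0,0,0,0,0,-1],
], grip_force=10)

```text
t: 14.82
eef_pos: [465.2, -18.4, 129.9]
eef_rot: [0.992, -0.128, 0.001, -0.0]
ft_force: [0.5, 1.7, 2.6]
finger_gap: 0.155
finger_force: 10.0
```

```bash
python3 -c "
from h import *
st()"
```

```text
t 14.82 p [465.18  -18.426 129.902] yaw -0.2566 tz [ 0.001  0.    -1.   ] q1,6 [-0.284  1.543] F [0.461 1.696 2.633] M [ 0.205 -0.026  0.03 ] gap 14.5 ff 10.000210520956898
```

Gripped at 14.5 mm. I pull gently, past the 3 mm point first.

Call:
move_arm([
  [0,0,0,2,0,0,-1],
  [0,0,0,2,0,0,-1],
  [0,0,0,1,0,0,-1],
])

```text
t: 15.2
eef_pos: [470.0, -19.7, 129.8]
eef_rot: [0.992, -0.128, 0.0, -0.0]
ft_force: [-2.0, 2.1, 5.6]
finger_gap: 0.154
finger_force: 10.0
```

Call:
move_arm([
  [0,0,0,3,0,0,-1],
  [0,0,0,4,0,0,-1],
  [0,0,0,4,0,0,-1],
  [0,0,0,4,0,0,-1],
  [0,0,0,2,0,0,-1],
  [0,0,0,1,0,0,-1],
])

```text
t: 15.95
eef_pos: [487.5, -24.3, 129.9]
eef_rot: [0.992, -0.128, 0.0, -0.0]
ft_force: [-2.2, 2.1, 5.2]
finger_gap: 0.149
finger_force: 10.0
```

Call:
move_arm([
  [0,0,0,1,0,0,-1],
  [0,0,0,0.5,0,0,-1],
])

```text
t: 16.2
eef_pos: [488.5, -24.5, 129.8]
eef_rot: [0.992, -0.128, -0.0, -0.0]
ft_force: [-2.8, 2.5, 6.3]
finger_gap: 0.155
finger_force: 10.0
```

Travel is about 24 mm with no force spike. I release, rise and check.

Call:
move_arm([
  [0,0,0,0,0,0,0],
  [0,0,0,0,0,0,0],
  [0,0,0,0,0,0,0],
  [0,0,0,0,0,-20,0],
  [0,0,0,-10,0,-40,0],
  [0,0,0,-20,0,-40,0],
  [0,0,0,-20,0,-10,0],
  [0,0,0,0,0,0,0],
])

```text
t: 17.2
eef_pos: [440.2, -12.1, 240.1]
eef_rot: [0.992, -0.128, 0.001, 0.0]
ft_force: [1.1, 0.4, -0.9]
finger_gap: 0.506
finger_force: 0.0
```

```bash
python3 - <<'E'
from h import *
s=st();im=arm.snapshot("wrist");cv2.imwrite("pics/w5.png",im)
cal=arm.calibration("wrist");cv2.imwrite("pics/r5.png",rect(im,cal,(530,-36),-0.257,122,half=110,s=2.5) if 0 else rect(im,cal,(530,-36),-0.257,122,half=110,s=2))
E
```

```text
t 17.2 p [440.171 -12.065 240.141] yaw -0.2564 tz [ 0.003 -0.001 -1.   ] q1,6 [-0.286  1.541] F [ 1.145  0.365 -0.913] M [ 0.018 -0.008 -0.012] gap 47.5 ff 0.0
```

View pics/r5.png

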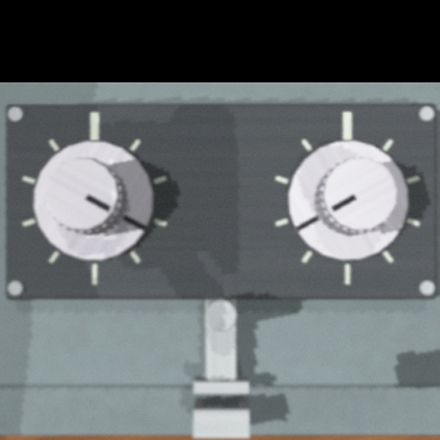

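The bolt knob at (222,313) now sits against the case, clear of the keeper at (220,388). Both pointers, at (142,226) and (301,227), are unmoved. Handing in.

```bash
python3 -c "
from rig import arm
print(arm.finish_job())"
```

```text
the job is handed in; nothing more can be done
None
```

The box is unlocked and the job is handed in (no verdict was returned): the left dial sits in its catch near 3, the right dial near 7, and the bolt is drawn fully back (about 24 mm) and released.

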